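# Chock the barrel speaker on the sloping laptop riser

## Robot

A 7-joint arm with a two-finger parallel gripper is mounted at the origin on the work surface. World frame = base frame: x ahead of the robot, y to its left, z up, the work surface at z = 0. Lengths are in mm, angles in rad, forces in N, time in s.
With the tool pointing down it reaches from about 400 to 875 mm from the base axis. Payload 6.5 kg.
Tool frame: the origin (TCP) lies at the very end of the fingers, on their centre line; the grasp point (between the pads) lies behind it (robot.tcp_to_grasp is the z of the grasp point in the tool frame, in mm); z points along the fingers, y is the direction in which the jaws open and shut (so a half turn about z gives the same grasp; the last joint's range is limited). The gripper opens to 88 mm and grips with 3 to 60 N. Pads are 18 mm wide; open, the fingers measure 123 mm over their backs; the gripper's body (75 mm by 187 mm) begins 45 mm behind the grasp point.
Start: joints at [-0.066, 0.536, -0.004, 1.538, 0.003, 1.067, -0.071], TCP at [649.992, 0, 238.716] pointing down, gripper open.
Joint ranges: [-2.7, 2.7], [-0.37, 2.16], [-1.27, 1.26], [0.24, 2.4], [-1.31, 4.45], [0.19, 1.91], [-2.76, 2.76]. Speed limits (rad/s): [2.39, 2.39, 3.14, 3.14, 3.14, 3.14, 3.14].

## Interface

Orientations are given as a unit quaternion [w, x, y, z].
In Python, from plant import robot, grab_frame gives the robot as it stands. The module is installed in compiled form; this text tells all that it offers.
- The arm moves only by the shell command python3 -m creep 'ROWS'. ROWS is JSON, one flat list of numbers, 7 for each row, row after row: the turn, a rotation vector about the world's x, y, z in rad, then the shift along the world's x, y, z in m, then the opening, from -1 (shut) to 1 (fully open). In form: [wx, wy, wz, x, y, z, gripper, wx, wy, wz, x, y, z, gripper, ...]. A call has 1 to 12 rows; each row shifts and turns the commanded pose from where the row before left it; what a row does not reach is not made up. A row lasts 1/8 s, in which the tool goes at most 62.5 mm and 10.7 degrees, less where a joint would pass 70% of its speed; a pose out of reach is approached as far as the arm can. A call is refused whole if a number of a shift passes 0.0625 or a number of a turn 0.188, either way. A call with a gripper value outside its range is refused whole. The fingers move at their own pace and stop on an object; the grip force is fixed at half the most. Time passes only in rows, so rows that do not move let the fingers close. It gives the time, the measured TCP pose, the force and the opening at its end, in the units of the state.
- robot.state(): the state, without advancing time (a new reading comes with each control period).
- grab_frame(name): name is "scene" or "side" or "wrist"; returns a dict with "img" (384x512x3 uint8, blue, green, red), "z_map" (384x512 float32, mm along the optical axis (not along the pixel's ray), 0 where there is no reading), "vertical_fov" (degrees; the focal length in pixels is half the picture's height over the tangent of half this angle, whatever the lens; pixels are square), "cx", "cy" (the principal point, pixels), "rvec" (rotation vector, rad) and "tvec" (3), from world to camera coordinates, as OpenCV has them. Camera axes: x right, y down, z forward; pixel columns grow to the right and rows downward; lengths in mm; the calibration is good to about 2 mm. The wrist camera is an equidistant fisheye: a pixel r from the principal point sees the ray r / f radians off the axis. A picture is of the moment at which its call begins.
- robot.hand_in(): hands the job in, once; it reports no verdict.
The state is a dict: "time": time; "joint_pos": joint angles; "joint_vel": joint speeds; "joint_torque": joint torques, N m; "tcp_pos": TCP position; "ee_rot": TCP orientation; "ft_force": force on the tool from outside, world axes, zero at the start; "ft_torque": the same for the moment, N m; "width": finger opening in mm.
Only numpy, scipy, OpenCV 4.12 (cv2) and the standard library are available. Lean on these libraries where they do the work, as an engineer would, in place of code of your own. Each camera call takes 0.05 s, during which the arm holds its last target. There are 200 camera calls.

## Task

Park the blue barrel speaker on its side on the sloping laptop riser so that it cannot roll off. First set the orange wedge on the riser, thin end uphill, slide it down until its wide foot butts squarely against both stop tabs without shoving the tabs along, and let go of it; then take the speaker from its cradle, ease it gently against the wedge's sloping face from the uphill side and keep hold of it until you feel it bear on the wedge, and only then let go. Press nothing hard, never let the speaker run, and leave the mouse and the mug alone.

Things in the scene. Friction and masses are not known exactly. Their poses are not given: they have to be found in the camera images.
- pad (a point): Centre, on the top surface, of the dark square pad (110 x 110 mm, flush, no height) on the riser's plate. x points down the slope, y level across it, z square out of the plate. The riser is fixed to the desk. The point is 100 mm up from the plate's low edge and 140 mm from the high edge.
- tabs_track (a point): Point on the plate 30 mm down the slope from point pad, same axes. Two steel stop tabs, each 16 mm wide, 10 mm long, 9 mm high, centred 42 mm either side of the middle line, stand side by side with their uphill faces anywhere from 0 to 55 mm down the slope from this point: where is not reported. They slide stiffly together along the slope (about 18 N starts them).
- plate: The riser's aluminium plate: 240 mm along the slope, 220 mm wide, 6 mm thick, tilted 9 to 17 degrees, on a stiff hinge; it does not give in ordinary use. Origin in the middle of the low edge, on the top surface, 34 mm above the desk; axes as the pad's.
- wedge_c (a point): Orange chock wedge, loose on the desk, 0.13 to 0.25 kg, 30 mm high: ramp and block 44 mm wide (y) and 52 mm long (x), with a wide foot behind. The point is the middle of that 52 mm, 15 mm above the underside. +x points to the tall back, -x to the thin end. The 45 degree sloping face looks to -x and, extended, meets the ground 30 mm to -x of the point.
- wedge_block (a point): Centre of the wedge's upright back block (30 mm long, 44 mm wide, 30 mm high), the part to grip, across its 44 mm width: 11 mm to +x of point wedge_c, 15 mm above the underside; same axes.
- wedge_seat (a point): Point fixed to the wedge, in its axes: where the speaker's centre lies when both stand on one surface and the speaker touches the sloping face: 43 mm to -x of point wedge_c and 17 mm higher.
- wedge_heel (a point): Middle of the back edge of the wedge's foot, on its underside; the foot is a bar 104 mm wide (y), 10 mm long and 7 mm high behind the block; this back edge is what butts against the tabs. 36 mm to +x of point wedge_c.
- speaker_c (a point): Centre of the blue barrel speaker with black end caps: a plain cylinder 64 mm in diameter and 60 mm long, axis along its y; 0.22 to 0.45 kg, loose, rolls freely. Starts lying in its cradle with the axis level, centre about 41 mm above the desk; its flat ends overhang the cradle by 12 mm each and can be pinched from above.
- cradle: Fixed black charging cradle, 70 x 36 mm, 14 mm high, in which the speaker starts; origin under its centre on the desk, y along the speaker's axis.
- mouse: Black computer mouse, 100 x 58 x 34 mm, loose on the desk; origin under its centre. A bystander.
- mug: White mug, 80 mm across, 90 mm high, handle towards its y; origin under its centre. A bystander.
Not all that is in view belongs to the job. Several things look just like the part that bears wedge_c: the one meant starts farthest to the robot's right.

How it is judged (in metres and radians):
On the way, in this order (a step that is already met when the one before it is completed fails the run):
1. the wedge stands on the riser squarely against the tabs, thin end uphill, let go and at rest (x of wedge_heel in the frame of tabs_face between -0.004 and 0.002 m and y of wedge_heel in the frame of tabs_face between -0.015 and 0.015 m and z of wedge_heel in the frame of tabs_face between -0.004 and 0.004 m and angle between the x axis of wedge_c and the x axis of pad, either way round below 0.12 rad and x of wedge_seat in the frame of tabs_face below -0.05 m and contact force between wedge and plate above 0.1 N and contact force between the fingers and wedge below 0.05 N and linear speed of wedge below 0.01 m/s and contact force between wedge and speaker below 0.1 N), for 0.2 s.
2. the speaker, still gripped, bears on the wedge's face with at least 0.3 N (contact force between speaker and wedge above 0.3 N and contact force between the fingers and speaker above 1 N), for 0.1 s.
At the end, for the whole second after the job is handed in: The wedge stands on the riser with its foot against the tabs (gap under 4 mm, within 15 mm of the middle line, within 7 degrees of straight), thin end uphill; the speaker lies on the plate on its round side, resting against the wedge's sloping face; both released and at rest (under 10 mm/s) (x of wedge_heel in the frame of tabs_face between -0.004 and 0.002 m and y of wedge_heel in the frame of tabs_face between -0.015 and 0.015 m and z of wedge_heel in the frame of tabs_face between -0.004 and 0.004 m and angle between the x axis of wedge_c and the x axis of pad, either way round below 0.12 rad and x of wedge_seat in the frame of tabs_face below -0.05 m and contact force between each of wedge, speaker and plate above 0.1 N and linear speed of each of speaker, wedge below 0.01 m/s and contact force between speaker and wedge above 0.05 N and x of speaker_c in the frame of wedge_c below -0.03 m and z of speaker_c in the frame of pad between 0.026 and 0.038 m and contact force between the fingers and speaker below 0.05 N and contact force between the fingers and wedge below 0.05 N); the robot touches nothing.
It fails at once if the speaker is pressed on the wedge with over 20 N (contact force between speaker and wedge above 20 N).
It fails at once if the speaker is pressed on the riser's plate with over 30 N (contact force between speaker and plate above 30 N).
It fails at once if the stop tabs are shoved along the plate by more than 4 mm (distance of tabs_face from where it was at the start of the episode above 0.004 m).
It fails at once if the speaker runs free near the riser (not gripped and faster than 0.15 m/s) (contact force between the fingers and speaker below 0.05 N and linear speed of speaker above 0.15 m/s and horizontal distance between speaker_c and pad below 0.2 m).
It fails at once if the mouse or the mug is moved more than 15 mm (distance of any of mouse, mug from where it was at the start of the episode above 0.015 m).
It also fails if it takes over 62 s, if anything falls off the work surface, if the arm or the gripper's body presses on something with over 40 N, if the wrist force passes 120 N, or if a joint passes its speed limit or range.

## Working session

There is one attempt and no reset: what is moved stays moved. The work goes in short steps, Python scripts to look and compute and a shell command to move; the robot and the scene stay as the last step left them, time stands still between calls to the robot, and variables do not carry over. Pictures are saved under pics/ and viewed, about 8 in all and at most 12, crops included, and the job is handed in when it is done.

```bash
mkdir -p pics
cat > h.py <<'E'
import numpy as np, cv2
from plant import robot, grab_frame
def get(n):
    g=grab_frame(n); g['R']=cv2.Rodrigues(np.array(g['rvec'],float))[0]; g['t']=np.array(g['tvec'],float).ravel()
    g['f']=g['img'].shape[0]/2/np.tan(np.radians(g['vertical_fov'])/2); g['n']=n; return g
def cloud(g):
    v,u=np.mgrid[:384,:512]; x=(u-g['cx'])/g['f']; y=(v-g['cy'])/g['f']; z=g['z_map']
    if g['n']=='wrist':
        r=np.hypot(x,y)+1e-9; k=np.tan(r)/r; x=x*k;y=y*k
    P=np.stack([x*z,y*z,z],-1)
    W=(P-g['t'])@g['R']; W[z<=0]=np.nan; return W
E
python3 - <<'E'
from h import *
import pickle
for n in ['scene','side','wrist']:
    g=get(n); pickle.dump(g,open(n+'.pkl','wb')); print(n,g['vertical_fov'],-g['R'].T@g['t'],(g['z_map']>0).mean())
    globals()[n]=g
cv2.imwrite('pics/a.png',np.hstack([cv2.resize(scene['img'],(400,300)),cv2.resize(side['img'],(400,300))]))
cv2.imwrite('pics/b.png',cv2.resize(scene['img'],(800,600)))
cv2.imwrite('pics/c.png',cv2.resize(side['img'],(800,600)))
print(robot.state(),robot.tcp_to_grasp)
E
```

```text
scene 56.095513061117 [1026.95419393  481.5571231   656.10664984] 0.9959259033203125
side 52.73044424650384 [ 267.93663518 1122.25247974  643.03688211] 0.9962412516276041
wrist 65.70646984690485 [649.40284658  69.67186918 383.37224345] 0.9826812744140625
{'time': 0.15, 'joint_pos': array([-0.06619872,  0.53701272, -0.00447354,  1.53857963,  0.00262004,
        1.06729666, -0.07121521]), 'joint_vel': array([ 0.00248426, -0.0009138 ,  0.00299355, -0.0024601 ,  0.00135423,
        0.00258763, -0.00016155]), 'joint_torque': array([ 1.87267411e-03, -5.71325254e+01,  9.91865471e-01, -2.51826882e+01,
       -5.61970426e-02,  1.52406085e-02,  1.04863441e-04]), 'tcp_pos': array([6.49556245e+02, 9.34476567e-03, 2.38052626e+02]), 'ee_rot': array([-4.20834681e-04,  7.07073228e-01,  7.07140038e-01, -4.89138644e-04]), 'ft_force': array([-0.58080126, -0.37825463,  0.06280637]), 'ft_torque': array([-0.04546071, -0.04319091, -0.03030145]), 'width': 87.96256819892304} -18.700000000000003
```

View pics/b.png

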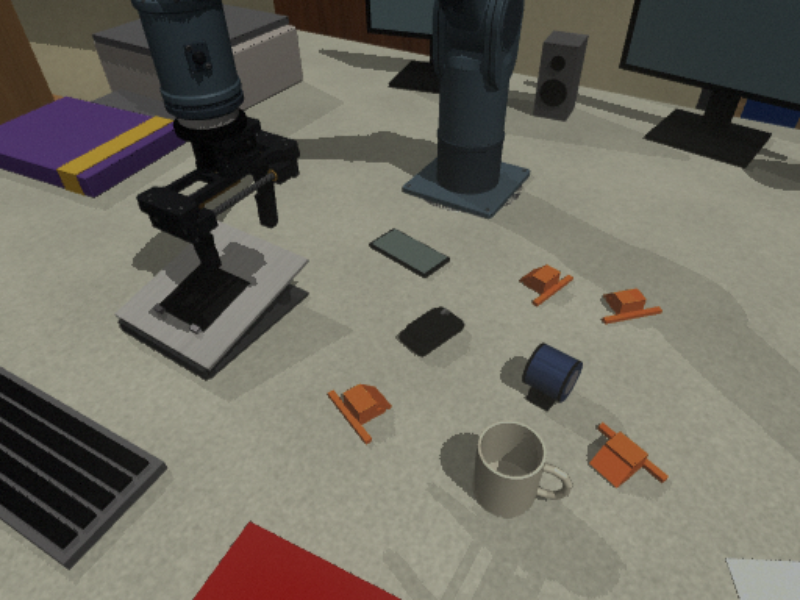

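View pics/c.png

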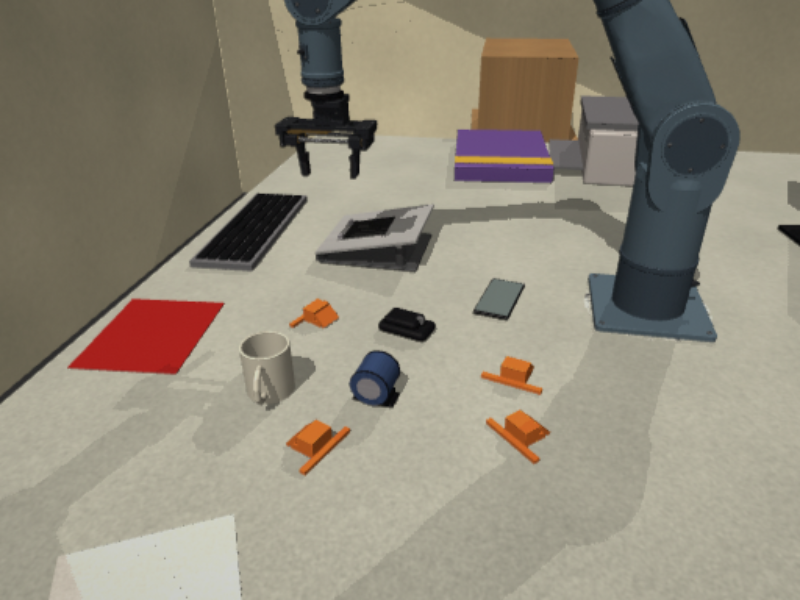

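Scene picture: four orange wedges at (360,405), (545,280), (630,300) and (628,455). The robot faces this camera, so its right is image left and the wedge at (360,405) (side view (315,313), the farthest from that camera) fits. The riser is at (215,300) with tabs near its low edge at (165,315) and (197,329). The speaker is at (552,372), the mouse at (430,330), and the mug at (510,470).

```bash
cat > m.py <<'E'
from h import *
import pickle
C={}
for n in ['scene','side']:
    g=pickle.load(open(n+'.pkl','rb')); W=cloud(g); C[n]=(g,W)
    hsv=cv2.cvtColor(g['img'],cv2.COLOR_BGR2HSV)
    m=((hsv[...,0]<16)&(hsv[...,1]>170)&(hsv[...,2]>80)).astype(np.uint8)
    k,l,s,c=cv2.connectedComponentsWithStats(m)
    for i in range(1,k):
        if s[i,4]<150: continue
        P=W[(l==i)]; P=P[np.isfinite(P[:,0])]
        if abs(P[:,0].mean())>1200: continue
        top=P[P[:,2]>26]; foot=P[(P[:,2]<12)]
        print(n,'orange',c[i].round(),s[i,4],P.mean(0).round(),'top',len(top),top.mean(0).round(1) if len(top) else '',P[:,2].max().round(1), cv2.minAreaRect(top[:,:2].astype(np.float32)) if len(top)>3 else '')
    m=((abs(hsv[...,0].astype(int)-113)<14)&(hsv[...,1]>110)&(hsv[...,2]>25))
    P=W[m]; P=P[np.isfinite(P[:,0])&(P[:,2]<90)&(P[:,2]>12)&(P[:,0]>300)&(abs(P[:,1])<500)&(P[:,0]<900)]
    print(n,'blue',len(P),P.min(0),P.max(0),np.median(P,0))
    # plate
    ok=(W[...,2]>30)&(W[...,2]<110)&(W[...,0]>450)&(W[...,0]<850)&(W[...,1]<-40)&(W[...,1]>-450)&(hsv[...,1]<60)
    P=W[ok]; best=None
    rng=np.random.default_rng(0)
    for _ in range(500):
        a,b,c3=P[rng.choice(len(P),3)]; nn=np.cross(b-a,c3-a); L=np.linalg.norm(nn)
        if L<100: continue
        nn/=L; nn*=np.sign(nn[2])
        if nn[2]<0.9: continue
        inl=abs((P-a)@nn)<1.5
        if best is None or inl.sum()>best.sum(): best=inl
    Q=P[best]; mu=Q.mean(0); nn=np.linalg.svd(Q-mu,full_matrices=0)[2][2]; nn*=np.sign(nn[2])
    print(n,'plate',len(Q),mu,nn,np.degrees(np.arccos(nn[2])))
    x=np.array([nn[0],nn[1],0]); x/=np.linalg.norm(x); x=x-nn*(x@nn); x/=np.linalg.norm(x); y=np.cross(nn,x)
    L=np.stack([x,y,nn]); q=(Q-mu)@L.T
    print('x dir',x,'ext',np.percentile(q,[0.3,99.7],axis=0)[:,:2])
    r=cv2.minAreaRect(q[:,:2].astype(np.float32)); print(r)
E
python3 m.py
python3 - <<'E'
import cv2,pickle
g=pickle.load(open('scene.pkl','rb'))['img']; 
a=cv2.resize(g[140:245,65:205],(560,420),interpolation=cv2.INTER_CUBIC); b=cv2.resize(g[238:290,200:260],(240,208),interpolation=cv2.INTER_CUBIC)
a2=cv2.copyMakeBorder(b,0,212,0,0,cv2.BORDER_CONSTANT); import numpy as np
cv2.imwrite('pics/d.png',np.hstack([a,a2]))
E
```

```text
scene orange [351. 180.] 262 [257. 288.  18.] top 109 [254.5 279.5  29.2] 31.7 ((254.095703125, 279.6650390625), (31.707773208618164, 42.119483947753906), 77.15950012207031)
scene orange [404. 195.] 324 [246. 429.  18.] top 129 [239.  421.4  29.4] 32.7 ((238.19195556640625, 420.4419860839844), (30.386272430419922, 43.08372497558594), 45.34496307373047)
scene orange [231. 259.] 583 [649. 164.  18.] top 227 [647.2 160.5  29.6] 32.7 ((645.82861328125, 159.88372802734375), (43.57609558105469, 31.847644805908203), 68.5079116821289)
scene orange [397. 293.] 785 [545. 498.  19.] top 282 [536.1 499.6  29.5] 33.1 ((536.8802490234375, 498.71478271484375), (43.88179397583008, 33.18057632446289), 68.15192413330078)
scene orange [180. 367.] 3329 [880. 213.   2.] top 0  6.1 
scene blue 1 [485.82767482 393.47450328  68.83282952] [485.82767482 393.47450328  68.83282952] [485.82767482 393.47450328  68.83282952]
scene plate 4178 [ 610.79363538 -156.29919943   56.62547745] [ 0.2031367  -0.00516791  0.97913675] 11.7242909433095
x dir [ 0.97882004 -0.02490171 -0.20320243] ext [[-128.74041655 -120.3831524
[... 682 characters left out ...]
285156, 42.976558685302734), 46.902381896972656)
side orange [202. 283.] 577 [530. 511.  17.] top 197 [534.6 505.3  29.4] 32.4 ((534.9168701171875, 503.86334228515625), (45.28468322753906, 30.714738845825195), 69.20781707763672)
side blue 492 [439.43447072 346.63196391  13.40208496] [504.32659639 412.06874936  73.80387964] [462.08280095 391.65911671  63.31840772]
side plate 1113 [ 596.62843007 -151.52045362   58.74966604] [ 0.20367656 -0.00679938  0.97901462] 11.758677136532546
x dir [ 0.97846955 -0.03266447 -0.20379002] ext [[-115.58900642 -122.42260298]
 [ 124.46798845  102.78360886]]
((4.9639739990234375, -10.610000610351562), (242.05699157714844, 227.59092712402344), 0.22229357063770294)
```

View pics/d.png

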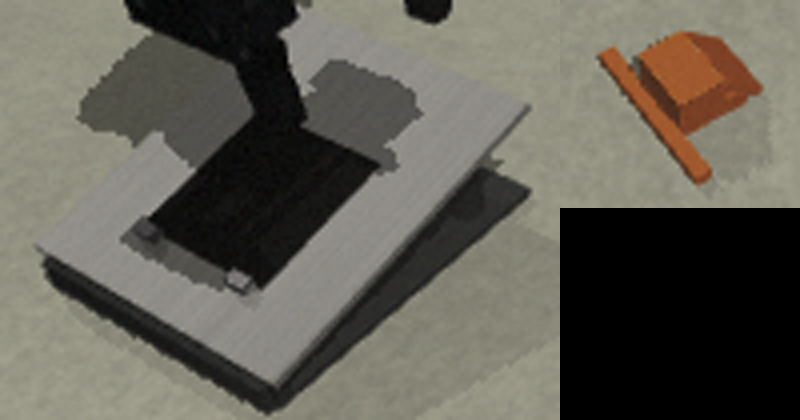

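The crop shows the chosen wedge at the upper right, foot towards image left. Its block centre is near (646,162), and the next wedge is at y≈285, so it is the farthest right. The riser's tabs stand just at the pad's downhill edge, at crop pixels (147,228) and (238,280).

```bash
cat >> m.py <<'E'
print('-----')
g,W=C['scene']; 
nn=np.array([0.2034,-0.0058,0.979]); nn/=np.linalg.norm(nn); 
for n in C:
    g,W=C[n]; hsv=cv2.cvtColor(g['img'],cv2.COLOR_BGR2HSV)
    # plate offset
    ok=(abs((W-np.array([610.8,-156.3,56.6]))@nn)<8)&(abs(W[...,0]-600)<135)&(abs(W[...,1]+160)<125)
    sat=hsv[...,1]; d=(W-np.array([610.8,-156.3,56.6]))@nn
    fl=ok&(abs(d)<3); print(n,'off',np.median(d[fl]))
    # outline via minAreaRect in horizontal projection
    r=cv2.minAreaRect(W[fl][:,:2].astype(np.float32)); print('outline',r)
    tab=(d>4)&(d<12)&(abs(W[...,0]-700)<60)&(abs(W[...,1]+160)<80)&(hsv[...,2]>0)
    P=W[tab]; 
    for s in (0,1):
        Q=P[(P[:,1]<-163) if s else (P[:,1]>=-163)]
        if len(Q): print('tab',len(Q),Q.mean(0).round(1),Q.min(0).round(1),Q.max(0).round(1))
    pad=fl&(hsv[...,2]<45)&(abs(W[...,0]-640)<90)&(abs(W[...,1]+160)<85)
    l,s,c=cv2.connectedComponentsWithStats(pad.astype(np.uint8))[1:]
    i=1+np.argmax(s[1:,4]); Q=W[l==i]; print('pad',len(Q),cv2.minAreaRect(Q[:,:2].astype(np.float32)))
    # wedge foot
    m=((hsv[...,0]<16)&(hsv[...,1]>170)&(hsv[...,2]>60)&(np.hypot(W[...,0]-645,W[...,1]-162)<80))
    P=W[m]; F=P[(P[:,2]>3.5)&(P[:,2]<9)]; 
    T=P[(P[:,2]>27)]; tc=T.mean(0)
    F=F[(F-tc)[:,:2]@np.array([.92,-.39])>8]
    vx,vy,x0,y0=cv2.fitLine(F[:,:2].astype(np.float32),cv2.DIST_HUBER,0,.01,.01).ravel()
    print('foot',len(F),x0,y0,np.degrees(np.arctan2(vy,vx)),'top',tc, 'dist',np.hypot(x0-tc[0],y0-tc[1]))
    # speaker
    m=(np.hypot(W[...,0]-470,W[...,1]-390)<70)&(W[...,2]>50)&(W[...,2]<80)
    P=W[m]; T=P[P[:,2]>62]; print('spk',len(P),P.min(0),P.max(0),'top',len(T),T.mean(0),cv2.minAreaRect(T[:,:2].astype(np.float32)))
    for nm,c,r,lo,hi in [('mouse',(600,110),90,10,40),('mug',(690,420),90,60,100)]:
        m=(W[...,2]>lo)&(W[...,2]<hi)&(W[...,1]>-20)&(W[...,1]<480)&(W[...,0]>420)&(W[...,0]<900)&(hsv[...,1]<130)&(np.hypot(W[...,0]-470,W[...,1]-390)>60)
        l,s,c=cv2.connectedComponentsWithStats(m.astype(np.uint8))[1:]
        for i in range(1,len(s)):
            if s[i,4]>120: print(nm,s[i,4],W[l==i].mean(0).round(),np.ptp(W[l==i],0).round(),c[i])
E
python3 m.py | sed -n '/-----/,$p'
```

```text
-----
scene off -0.0666780023192803
outline ((601.1369018554688, -167.34671020507812), (223.791015625, 237.2452850341797), 89.10426330566406)
tab 27 [ 680.9 -125.9   50.3] [ 675.9 -134.7   46.6] [ 684.9 -117.9   53.9]
tab 22 [ 679.1 -210.2   50.2] [ 673.5 -220.2   47.9] [ 684.3 -202.1   52.6]
pad 1300 ((623.017822265625, -169.36436462402344), (112.29095458984375, 115.39785766601562), 88.867919921875)
foot 167 665.9445 153.68437 67.533264 top [647.46843643 160.13374843  29.73005285] dist 19.569365998355487
spk 664 [447.49254489 340.04910027  50.05163675] [507.71302046 405.94990394  74.65395271] top 464 [479.34369931 373.59411262  69.13070199] ((474.5440979003906, 373.03021240234375), (61.06364059448242, 48.74408721923828), 83.4736557006836)
mouse 707 [475. 175.  26.] [95. 75. 30.] [275.37199434 210.80622348]
mouse 276 [621. 377.  26.] [30. 63. 30.] [326.26811594 292.05072464]
mouse 214 [879. -11.  16.] [45. 19. 14.] [ 93.23364486 302.92990654]
mouse 430 [673. 403.  26.] [ 55. 110.  30.] [327.97209302 319.24651163]
mug 1089 [652. 391.  78.] [ 80. 112.  32.] [329.53902663 292.64921947]

[... 246 characters left out ...]
6.  -217.8   47.3] [ 681.9 -196.3   51.6]
pad 252 ((622.290283203125, -168.7431640625), (102.20759582519531, 106.28971862792969), 87.53047180175781)
foot 27 675.6064 185.32663 64.98633 top [645.08008515 165.45602876  29.40375083] dist 36.42383447470737
spk 482 [438.95907646 345.64476494  50.07897631] [506.15088186 411.52304979  74.90546411] top 321 [470.77133226 381.80398681  68.83244788] ((473.1777038574219, 378.4911193847656), (63.742652893066406, 48.31949996948242), 84.45765686035156)
mouse 432 [462. 187.  25.] [94. 67. 28.] [258.94907407 206.47453704]
mouse 229 [628. 417.  26.] [40. 90. 30.] [176.25764192 248.57641921]
mug 691 [649. 394.  77.] [ 79. 113.  32.] [169.03328509 226.38494935]
```

```bash
python3 -m creep '[0,0,0.168,-0.0005,0.023,-0.014,1, 0,0,0.168,-0.0005,0.023,-0.014,1, 0,0,0.168,-0.0005,0.023,-0.014,1, 0,0,0.168,-0.0005,0.023,-0.014,1, 0,0,0.168,-0.0005,0.023,-0.014,1, 0,0,0.168,-0.0005,0.023,-0.014,1, 0,0,0.168,0,0.023,-0.014,1, 0,0,0,0,0,0,1, 0,0,0,0,0,0,1]'
cat > w.py <<'E'
from h import *
import sys
from scipy.spatial.transform import Rotation as Ro
s=robot.state(); g=get('wrist'); W=cloud(g); cv2.imwrite('pics/%s.png'%sys.argv[1],g['img'])
q=s['ee_rot']; R=Ro.from_quat([q[1],q[2],q[3],q[0]]).as_matrix()
print('tcp',s['tcp_pos'].round(1),'toolY deg',np.degrees(np.arctan2(R[1,1],R[0,1])),'toolZ',R[:,2].round(3),'F',s['ft_force'].round(2),'w',round(s['width'],1))
hsv=cv2.cvtColor(g['img'],cv2.COLOR_BGR2HSV)
E
cat > w1.py <<'E'
from w import *
m=((hsv[...,0]<16)&(hsv[...,1]>170)&(hsv[...,2]>60)&(np.hypot(W[...,0]-645,W[...,1]-162)<80))
T=W[m&(W[...,2]>27)]; print('top',len(T),T.mean(0),cv2.minAreaRect(T[:,:2].astype(np.float32)))
F=W[m&(W[...,2]>4)&(W[...,2]<9)]; F=F[(F-T.mean(0))[:,:2]@np.array([.92,-.39])>13]; print('foot',len(F),cv2.minAreaRect(F[:,:2].astype(np.float32)))
E
python3 w1.py e
```

```text
time: 1.27
tcp_pos: [647.4, 159.6, 141.0]
ee_rot: [0.0, 0.198, 0.98, -0.0]
ft_force: [0.2, -0.8, 1.5]
width: 87.9
tcp [647.4 159.6 141. ] toolY deg 67.14477836613352 toolZ [ 0.    -0.001 -1.   ] F [ 0.17 -0.84  1.45] w 87.9
top 1689 [643.99091438 161.88083535  40.89935339] ((649.0054321289062, 174.3863525390625), (73.73377990722656, 32.525577545166016), 67.91896057128906)
foot 607 ((662.3108520507812, 152.20838928222656), (102.23931121826172, 9.6983060836792), 67.22870635986328)
```

View pics/e.png

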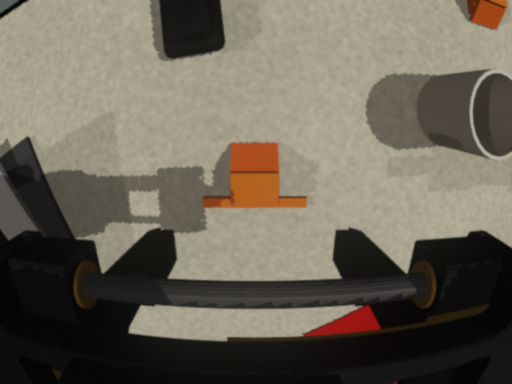

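Wrist view: the wedge sits centred between the fingers, block at (255,190), foot bar along row 202. The grasp point needs about 3 mm of shift to -x.

```bash
python3 -m creep '[0,0,0,-0.003,0.001,-0.03,1, 0,0,0,0,0,-0.03,1, 0,0,0,0,0,-0.03,1, 0,0,0,0,0,-0.03,1, 0,0,0,0,0,-0.015,1, 0,0,0,0,0,0,1, 0,0,0,0,0,0,-1, 0,0,0,0,0,0,-1, 0,0,0,0,0,0,-1, 0,0,0,0,0,0,-1, 0,0,0,0,0,0,-1]'
```

```text
time: 2.7
tcp_pos: [644.0, 161.8, 5.9]
ee_rot: [-0.0, 0.196, 0.981, -0.0]
ft_force: [-2.1, 0.1, 1.3]
width: 43.9
```

```bash
python3 -m creep '[0,0,0,0,0,0.035,-1, 0,0,0,0,0,0.035,-1, 0,0,0.125,0,-0.02,0.035,-1, 0,0,0.125,-0.002,-0.04,0.03,-1, 0,0,0.125,-0.002,-0.04,0.02,-1, 0.0025,0.1025,0,-0.002,-0.04,0,-1, 0.0025,0.1025,0,-0.002,-0.04,0,-1, 0,0,0,-0.002,-0.04,0,-1, 0,0,0,-0.002,-0.04,0,-1, 0,0,0,-0.002,-0.04,0,-1, 0,0,0,-0.002,-0.03,0,-1, 0,0,0,0,0,0,-1]'; python3 -m creep '[0,0,0,0,0,0,-1, 0,0,0,0,0,0,-1]'; python3 w.py f
```

```text
time: 4.2
tcp_pos: [627.0, -172.0, 160.0]
ee_rot: [-0.103, 0.012, 0.995, 0.001]
ft_force: [0.2, -0.2, -2.3]
width: 43.7
time: 4.45
tcp_pos: [628.2, -166.0, 160.6]
ee_rot: [-0.102, 0.009, 0.995, 0.002]
ft_force: [0.3, 0.3, -2.3]
width: 43.6
tcp [ 628.2 -166.   160.6] toolY deg 88.99423041564724 toolZ [-0.204  0.006 -0.979] F [ 0.34  0.27 -2.29] w 43.6
```

```bash
cat > w2.py <<'E'
from w import *
n=R[:,2]*-1; x=np.array([n[0],n[1],0]); 
yy=R[:,1]; xx=np.cross(yy,n); L=np.stack([xx,yy,n])
O=np.array([622.5,-168.5,54.1]); D=(W-O)@L.T
pl=(abs(D[...,0])<130)&(abs(D[...,1])<110)&(abs(D[...,2])<5); 
A=D[pl]; c=np.linalg.lstsq(np.c_[A[:,:2],np.ones(len(A))],A[:,2],rcond=None)[0]; print('plate fit slope',c)
h=D[...,2]-(D[...,:2]@c[:2]+c[2])
pad=pl&(abs(h)<2.5)&(hsv[...,2]<45)&(abs(D[...,0])<80)&(abs(D[...,1])<75)
l,s_,cc=cv2.connectedComponentsWithStats(pad.astype(np.uint8))[1:]; i=1+np.argmax(s_[1:,4])
print('pad',s_[i],cv2.minAreaRect(D[l==i][:,:2].astype(np.float32)),np.percentile(D[l==i],[1,99],axis=0)[:,:2])
print('outline',np.percentile(D[pl&(abs(h)<2)],[0.2,99.8],axis=0))
tab=(h>5)&(h<11)&(D[...,0]>25)&(D[...,0]<100)&(abs(D[...,1])<60)&(hsv[...,1]<100)
for sg in (1,-1):
    T=D[tab&(sg*D[...,1]>28)]; 
    if len(T): print('tab',len(T),np.median(T,0),np.percentile(T,[2,98],axis=0))
o=((hsv[...,0]<16)&(hsv[...,1]>170)&(hsv[...,2]>60))&(np.linalg.norm(W-s['tcp_pos'],axis=-1)<90)
T=D[o]; print('orange',len(T),np.percentile(T,[1,99],axis=0)); t=(s['tcp_pos']-O)@L.T; print('tcp',t)
F=T[T[:,2]<t[2]+5]; F=T[abs(T[:,1]-t[1])>27]; print('foot',len(F),cv2.minAreaRect(F[:,:2].astype(np.float32)) if len(F) else '')
E
python3 w2.py g
```

```text
tcp [ 628.2 -166.3  160.7] toolY deg 88.98193489737731 toolZ [-0.204  0.005 -0.979] F [ 0.85 -0.16 -1.93] w 44.0
plate fit slope [-2.29241207e-03  9.08774075e-05 -7.23127306e-01]
pad [ 192  154   83   78 1893] ((-15.524551391601562, -16.99065399169922), (71.12686920166016, 71.17253875732422), 89.29411315917969) [[-49.8835483  -52.06677304]
 [ 16.54145362  14.49811671]]
outline [[-129.78934727 -107.96475066   -2.45098928]
 [  49.30492582  109.61450539    1.28374008]]
orange 9465 [[-53.4621708  -20.01339002 103.69403921]
 [-10.07432564  23.20635523 130.15529776]]
tcp [-16.14752701   2.51469981 105.5239853 ]
foot 0
```

View pics/g.png

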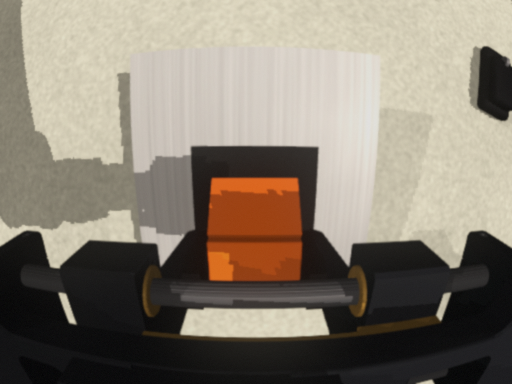

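Wrist view: the wedge is gripped at (255,230), thin end uphill, laterally centred on the pad (pad edges at columns 192 and 318). I'll lower it towards the plate.

```bash
python3 -m creep '[0,0,0,-0.001,0,-0.025,-1, 0,0,0,-0.001,0,-0.025,-1, 0,0,0,-0.001,0,-0.02,-1, 0,0,0,-0.001,0,-0.0155,-1, 0,0,0,-0.001,0,-0.007,-1, 0,0,0,0,0,0,-1, 0,0,0,0,0,0,-1]'; python3 -m creep '[0,0,0,-0.0004,0,-0.002,-1, 0,0,0,-0.0004,0,-0.002,-1, 0,0,0,0,0,0,-1]'; python3 -m creep '[0,0,0,-0.0003,0,-0.0015,-1, 0,0,0,0,0,0,-1]';python3 -m creep '[0,0,0,-0.0003,0,-0.0015,-1, 0,0,0,0,0,0,-1]'; python3 w2.py h|egrep 'tcp|fit'
```

```text
time: 5.42
tcp_pos: [623.6, -168.1, 69.0]
ee_rot: [-0.102, 0.01, 0.995, 0.001]
ft_force: [1.0, -0.6, -2.2]
width: 43.7
time: 5.8
tcp_pos: [622.0, -168.0, 64.1]
ee_rot: [-0.102, 0.01, 0.995, 0.001]
ft_force: [0.4, 0.0, -2.2]
width: 43.7
time: 6.05
tcp_pos: [621.8, -168.0, 62.6]
ee_rot: [-0.102, 0.01, 0.995, 0.002]
ft_force: [-0.1, -0.8, -2.4]
width: 43.5
time: 6.3
tcp_pos: [621.5, -168.0, 61.1]
ee_rot: [-0.102, 0.01, 0.995, 0.002]
ft_force: [-0.0, -0.1, -1.9]
width: 43.8
tcp [ 621.5 -168.    61.1] toolY deg 88.86137383861146 toolZ [-0.204  0.005 -0.979] F [-0.   -0.11 -1.9 ] w 43.8
plate fit slope [-9.29621592e-04  5.06013313e-04 -6.15016943e-01]
tcp [-2.41752397  0.48517826  6.61737057]
```

```bash
for i in 1 2; do python3 -m creep '[0,0,0,-0.0002,0,-0.001,-1, 0,0,0,0,0,0,-1]'|egrep 'tcp|force'; done
python3 - <<'E'
from h import *
g=get('scene'); cv2.imwrite('pics/i.png',cv2.resize(g['img'][130:250,65:225],(800,600),interpolation=cv2.INTER_CUBIC))
E
```

```text
tcp_pos: [621.5, -168.0, 60.2]
ft_force: [0.5, -0.0, -2.5]
tcp_pos: [621.5, -168.0, 60.1]
ft_force: [-0.2, 1.3, 6.7]
```

View pics/i.png

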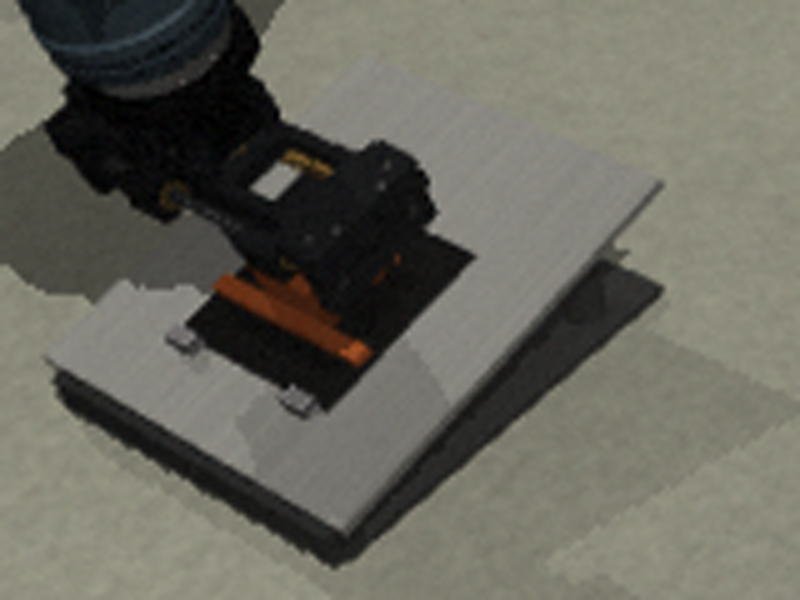

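Contact (about 9 N up). The picture shows the foot (215,285)–(365,355) parallel to the tabs at (183,340) and (300,400), with a gap of roughly 25–30 mm. I'll measure it.

```bash
python3 -m creep '[0,0,0,0.0001,0,0.0007,-1, 0,0,0,0,0,0,-1]'|egrep 'tcp|force'
cat > gap.py <<'E'
from h import *
n=np.array([.204,-.005,.979]); n/=np.linalg.norm(n); y=np.array([np.sin(np.radians(1.1)),np.cos(np.radians(1.1)),0]); y-=n*(y@n); y/=np.linalg.norm(y); L=np.stack([np.cross(y,n),y,n]); O=np.array([622.5,-168.5,53.5])
for k in ('scene','side'):
    g=get(k); W=cloud(g); D=(W-O)@L.T; hsv=cv2.cvtColor(g['img'],cv2.COLOR_BGR2HSV)
    o=(hsv[...,0]<16)&(hsv[...,1]>150)&(hsv[...,2]>50)&(abs(D[...,0])<90)&(abs(D[...,1])<70)&(D[...,2]<12)
    f=o&(abs(D[...,1])>27)
    for sg in (1,-1):
        T=D[f&(sg*D[...,1]>0)]
        if len(T)>3: print(k,'foot',sg,len(T),'x',np.percentile(T[:,0],[5,50,95]).round(1),'ymax',abs(T[:,1]).max().round(1),'z',np.percentile(T[:,2],[50,95]).round(1))
        t=(D[...,2]>4.5)&(D[...,2]<12)&(D[...,0]>20)&(D[...,0]<100)&(sg*D[...,1]>28)&(sg*D[...,1]<60)&(hsv[...,1]<100)
        T=D[t]
        if len(T)>3: print(k,'tab',sg,len(T),'x',np.percentile(T[:,0],[5,50,95]).round(1),'y',np.percentile(T[:,1],[3,97]).round(1),'z',np.percentile(T[:,2],95).round(1))
    b=(hsv[...,1]<255)
E
python3 gap.py
```

```text
tcp_pos: [621.5, -168.0, 60.1]
ft_force: [-0.2, -0.1, 3.7]
scene foot 1 43 x [16.1 21.2 25.5] ymax 52.4 z [6.9 9.1]
scene tab 1 28 x [52.4 57.2 61. ] y [35.1 51.6] z 10.9
scene foot -1 34 x [16.  21.4 26.1] ymax 52.9 z [7.7 8.9]
scene tab -1 25 x [53.1 56.9 60.9] y [-48.5 -33.4] z 11.4
side foot 1 21 x [-34.1  16.9  27.4] ymax 55.3 z [6.1 8.5]
side tab 1 8 x [52.8 55.4 60.3] y [37.9 53.4] z 9.8
side tab -1 6 x [52.  54.1 61. ] y [-43.7 -30.3] z 9.4
```

```bash
python3 -m creep '[0,0,0,0.0039,0,-0.0008,-1, 0,0,0,0.0039,-0.0001,-0.0008,-1, 0,0,0,0.0039,-0.0001,-0.0008,-1, 0,0,0,0.0039,-0.0001,-0.0008,-1, 0,0,0,0.0039,0,-0.0008,-1, 0,0,0,0,0,0,-1, 0,0,0,0,0,0,-1]'|egrep 'tcp|force'; python3 -m creep '[0,0,0,0.001,0,-0.0002,-1, 0,0,0,0.001,0,-0.0002,-1,0,0,0,0,0,0,-1]'|egrep 'tcp|force';  python3 gap.py
```

```text
tcp_pos: [640.8, -168.6, 56.0]
ft_force: [0.0, -0.6, 4.4]
tcp_pos: [642.4, -168.5, 55.7]
ft_force: [-2.4, -0.3, 6.0]
scene foot 1 43 x [37.3 42.1 46.9] ymax 52.2 z [7.3 8.9]
scene tab 1 32 x [26.7 56.4 61.1] y [33.5 51.2] z 11.1
scene foot -1 33 x [37.2 42.2 46.9] ymax 52.8 z [6.8 9. ]
scene tab -1 24 x [52.7 57.  60.9] y [-48.3 -32.9] z 11.1
side foot 1 17 x [ 2.2 38.7 46.6] ymax 56.8 z [5.7 7.3]
side tab 1 10 x [35.9 54.6 60.7] y [37.9 57.3] z 10.6
```

```bash
python3 -m creep '[0,0,0,0.0011,0,0.0002,-1, 0,0,0,0.001,0,-0.0002,-1,0,0,0,0,0,0,-1]'|egrep 'tcp|force'; for i in 1 2 3; do python3 -m creep '[0,0,0,0.0005,0,-0.0001,-1,0,0,0,0,0,0,-1]'|egrep 'tcp|force'; done
```

```text
tcp_pos: [644.8, -168.3, 55.2]
ft_force: [-0.8, -0.8, 1.4]
tcp_pos: [645.4, -168.3, 55.1]
ft_force: [-0.4, -0.2, -0.4]
tcp_pos: [646.0, -168.1, 55.1]
ft_force: [-0.5, -0.0, -1.8]
tcp_pos: [646.2, -168.1, 55.0]
ft_force: [-0.8, 0.4, -0.7]
```

```bash
for i in 1 2 3; do python3 -m creep '[0,0,0,0.0005,0,-0.0001,-1,0,0,0,0,0,0,-1]'|egrep 'tcp|force'; done
```

```text
tcp_pos: [646.3, -168.1, 55.0]
ft_force: [-3.9, 0.7, -0.5]
tcp_pos: [646.4, -168.1, 55.0]
ft_force: [-5.4, 0.7, 1.4]
tcp_pos: [646.4, -168.2, 55.0]
ft_force: [-7.0, 1.5, 3.8]
```

Butted: x is stuck at 646.4 while the force builds to -7 N. I'll ease off slightly, release and retreat along the plate normal.

```bash
python3 -m creep '[0,0,0,-0.0006,0,-0.0002,-1,0,0,0,0,0,0,-1,0,0,0,0,0,0,1,0,0,0,0,0,0,1,0,0,0,0,0,0,1,0,0,0,0,0,0,1]'|egrep 'tcp|force|width'; python3 -m creep '[0,0,0,0.002,0,0.01,1,0,0,0,0.005,0,0.025,1,0,0,0,0.005,0,0.025,1,0,0,0,0.003,0,0.03,1,0,0,0,0.002,0,0.03,1,0,0,0,0,0,0,1,0,0,0,0,0,0,1,0,0,0,0,0,0,1]'; python3 gap.py
python3 - <<'E'
from h import *
g=get('scene'); a=cv2.resize(g['img'][140:245,65:205],(560,420),interpolation=cv2.INTER_CUBIC)
cv2.imwrite('pics/j.png',a)
E
```

```text
tcp_pos: [647.6, -168.3, 54.8]
ft_force: [0.7, 0.6, -0.5]
width: 81.5
time: 12.22
tcp_pos: [663.5, -168.2, 173.4]
ee_rot: [-0.103, 0.01, 0.995, 0.002]
ft_force: [-0.6, -0.7, 0.5]
width: 88.0
scene foot 1 41 x [40.8 46.  49.9] ymax 53.3 z [7.1 8.6]
scene tab 1 28 x [52.3 56.9 61.1] y [35.8 51.5] z 10.6
scene foot -1 34 x [35.2 45.3 50.1] ymax 52.7 z [7.4 8.9]
scene tab -1 27 x [52.1 57.5 61.1] y [-49.3 -33.5] z 10.3
side foot 1 23 x [-4.6 42.2 50.1] ymax 57.7 z [ 6.1 10.3]
side tab 1 8 x [52.2 57.7 59.7] y [38.2 52.6] z 9.7
```

View pics/j.png

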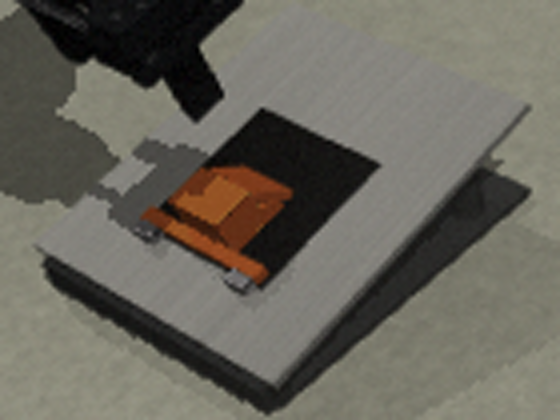

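Scene crop: the foot lies along both tabs at (148,228) and (240,278), and the wedge looks straight. I'll check the gap more closely with the wrist camera from here.

```bash
cat > w3.py <<'E'
from w import *
n=-R[:,2]; y=R[:,1]; L=np.stack([np.cross(y,n),y,n]); O=np.array([622.5,-168.5,53.5]); D=(W-O)@L.T
o=(hsv[...,0]<16)&(hsv[...,1]>150)&(hsv[...,2]>50)&(abs(D[...,0])<120)&(abs(D[...,1])<90)&(D[...,2]<40)
F=D[o&(abs(D[...,1])>27)&(D[...,2]<12)]; print('foot',len(F),np.percentile(F,[2,50,98],axis=0).round(1).tolist(),cv2.minAreaRect(F[:,:2].astype(np.float32)) if len(F) else '')
T=D[(D[...,2]>6)&(D[...,2]<12)&(D[...,0]>45)&(D[...,0]<80)&(abs(D[...,1])<60)&(hsv[...,1]<90)]
for q in (T[T[:,1]>0],T[T[:,1]<0]): 
    if len(q): print('tab',len(q),np.percentile(q,[2,50,98],axis=0).round(1).tolist())
v,u=np.where(o); 
if len(u): 
    c=g['img'][max(v.min()-20,0):v.max()+30,u.min()-20:u.max()+20]; cv2.imwrite('pics/%s_c.png'%sys.argv[1],cv2.resize(c,None,fx=4,fy=4,interpolation=cv2.INTER_CUBIC)[:600,:800])
E
python3 w3.py k
```

```text
tcp [ 663.8 -168.3  173.8] toolY deg 88.8636502447572 toolZ [-0.205  0.005 -0.979] F [ 0.21 -0.66  0.3 ] w 88.6
foot 631 [[38.8, -50.4, 0.4], [42.9, 27.0, 6.5], [48.9, 51.3, 8.0]] ((43.81089782714844, 0.44484710693359375), (10.94654369354248, 106.47331237792969), 0.22103415429592133)
tab 158 [[49.5, 35.0, 7.3], [53.9, 42.7, 8.7], [58.6, 50.6, 10.2]]
tab 157 [[49.1, -47.8, 7.3], [53.5, -40.3, 8.6], [58.7, -33.2, 9.9]]
```

View pics/k_c.png

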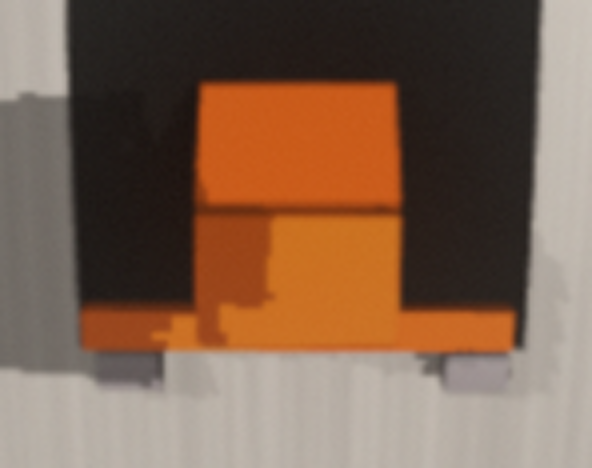

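Wrist crop: the foot bar's back edge (row 350) meets both tabs, at (130,365) and (477,370), square and centred. Now on to the speaker.

```bash
python3 -m creep '[0,-0.1025,0,-0.014,0.03,0,1,0,-0.1025,0,-0.014,0.04,0,1,0,0,-0.043,-0.014,0.045,0,1,0,0,-0.043,-0.014,0.045,0,1,0,0,0,-0.014,0.045,0,1,0,0,0,-0.014,0.045,0,1,0,0,0,-0.014,0.045,0,1,0,0,0,-0.014,0.045,0,1,0,0,0,-0.014,0.045,0,1,0,0,0,-0.014,0.045,0,1,0,0,0,-0.014,0.045,0,1,0,0,0,-0.014,0.04,0,1]' | grep tcp; python3 -m creep '[0,0,0,-0.014,0.03,0,1,0,0,0,-0.009,0,0,1,0,0,0,0,0,0,1,0,0,0,0,0,0,1,0,0,0,0,0,0,1]'|grep tcp
cat > w4.py <<'E'
from w import *
m=(np.hypot(W[...,0]-473,W[...,1]-377)<60)&(W[...,2]>56)&(W[...,2]<78)
P=W[m]; r=cv2.minAreaRect(P[:,:2].astype(np.float32)); print('spk',len(P),r,P[:,2].max())
T=P[P[:,2]>np.percentile(P[:,2],60)]; print(np.percentile(P[:,2],[50,90,99]),'ridge',cv2.fitLine(T[:,:2].astype(np.float32),cv2.DIST_HUBER,0,.01,.01).ravel(), cv2.minAreaRect(T[:,:2].astype(np.float32)))
E
python3 w4.py l
```

```text
tcp_pos: [495.6, 348.4, 174.7]
tcp_pos: [474.3, 375.5, 174.8]
tcp [474.3 375.5 174.8] toolY deg 83.85042139080419 toolZ [ 0.001  0.005 -1.   ] F [-0.22 -0.4   0.11] w 87.8
spk 4002 ((470.819580078125, 374.9579162597656), (60.46644592285156, 56.186279296875), 83.04705047607422) 74.33532028205833
[69.48597687 72.27612156 73.29412316] ridge [1.0634382e-01 9.9432939e-01 4.7070963e+02 3.7501620e+02] ((470.4372253417969, 375.0072326660156), (60.213619232177734, 28.74555206298828), 82.27690124511719)
```

View pics/l.png

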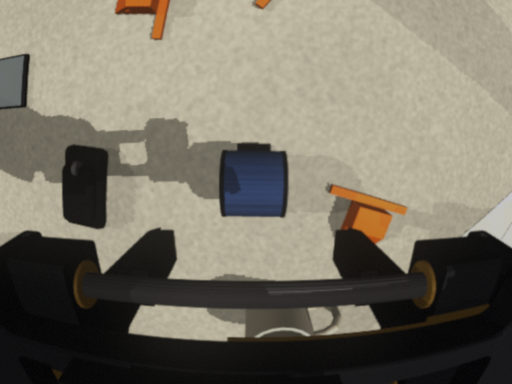

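Wrist view: the speaker is centred between the fingers at (254,183). The cradle shows above it, and there's a decoy wedge clear at (370,215). I'll descend and grip.

```bash
python3 -m creep '[0,0,-0.01,-0.0023,-0.0005,-0.035,1,0,0,0,0,0,-0.035,1,0,0,0,0,0,-0.035,1,0,0,0,0,0,-0.03,1,0,0,0,0,0,-0.0175,1,0,0,0,0,0,0,1,0,0,0,0,0,0,1,0,0,0,0,0,0,-1,0,0,0,0,0,0,-1,0,0,0,0,0,0,-1,0,0,0,0,0,0,-1]'; python3 -m creep '[0,0,0,0,0,0,-1]'
```

```text
time: 15.98
tcp_pos: [471.2, 376.2, 22.5]
ee_rot: [0.0, 0.058, 0.998, 0.003]
ft_force: [0.1, -1.3, 3.5]
width: 59.7
time: 16.1
tcp_pos: [471.2, 376.2, 22.5]
ee_rot: [0.0, 0.058, 0.998, 0.003]
ft_force: [-0.6, -0.0, 4.0]
width: 59.6
```

```bash
python3 -m creep '[0,0,0,0,0,0.03,-1,0,0,0,0,0,0.035,-1,0,0,0,0,-0.01,0.035,-1,0,0,0.05,0.01,-0.03,0.035,-1,0,0,0.05,0.01,-0.04,0.02,-1,0,0,0,0.01,-0.045,0,-1,0,0,0,0.01,-0.045,0,-1,0,0,0,0.01,-0.045,0,-1,0,0,0,0.01,-0.045,0,-1,0,0,0,0.01,-0.045,0,-1,0,0,0,0.01,-0.045,0,-1,0,0,0,0.01,-0.045,0,-1]' | egrep 'tcp|width'; python3 -m creep '[0.0025,0.1025,0,0.01,-0.045,0,-1,0.0025,0.1025,0,0.01,-0.045,0,-1,0,0,0,0.01,-0.045,0,-1,0,0,0,0.007,-0.04,0,-1,0,0,0,0,-0.018,0,-1,0,0,0,0,0,0,-1,0,0,0,0,0,0,-1,0,0,0,0,0,0,-1]'; python3 w.py n
```

```text
tcp_pos: [560.5, -20.3, 176.5]
width: 59.6
time: 18.6
tcp_pos: [598.2, -209.6, 177.4]
ee_rot: [-0.102, 0.006, 0.995, 0.005]
ft_force: [0.7, 0.4, -2.7]
width: 59.4
tcp [ 598.2 -209.6  177.4] toolY deg 89.21097275884519 toolZ [-0.203  0.01  -0.979] F [ 0.74  0.41 -2.71] w 59.4
```

```bash
python3 -m creep '[0,0,0,-0.003,0.0215,0,-1,0,0,0,-0.003,0.0215,-0.01,-1,0,0,0,-0.001,0,-0.025,-1,0,0,0,-0.001,0,-0.025,-1,0,0,0,-0.001,0,-0.02,-1,0,0,0,0,0,-0.006,-1,0,0,0,0,0,0,-1,0,0,0,0,0,0,-1,0,0,0,0,0,0,-1]'
cat > sp.py <<'E'
from h import *
n=np.array([.204,-.005,.979]); n/=np.linalg.norm(n); y=np.array([np.sin(np.radians(1.1)),np.cos(np.radians(1.1)),0]); y-=n*(y@n); y/=np.linalg.norm(y); L=np.stack([np.cross(y,n),y,n]); O=np.array([622.5,-168.5,53.5])
print('tcp',(robot.state()['tcp_pos']-O)@L.T)
g=get('side'); W=cloud(g); D=(W-O)@L.T; hsv=cv2.cvtColor(g['img'],cv2.COLOR_BGR2HSV)
P=D[(hsv[...,0]>95)&(hsv[...,0]<130)&(hsv[...,1]>80)&(abs(D[...,0])<100)&(abs(D[...,1])<45)&(D[...,2]<90)&(D[...,2]>3)]
print('blue',len(P),np.percentile(P,[1,50,99],axis=0).round(1).tolist())
cv2.imwrite('pics/o.png',cv2.resize(g['img'][100:190,180:300],(800,600),interpolation=cv2.INTER_CUBIC))
E
python3 sp.py
```

```text
time: 19.77
tcp_pos: [589.6, -168.9, 92.0]
ee_rot: [-0.102, 0.008, 0.995, 0.004]
ft_force: [0.3, 0.4, -1.8]
width: 60.0
tcp [-40.08077038  -1.04447265  31.00043374]
blue 166 [[-69.8, -26.7, 19.0], [-58.5, 27.7, 55.1], [-10.8, 40.3, 77.3]]
```

View pics/o.png

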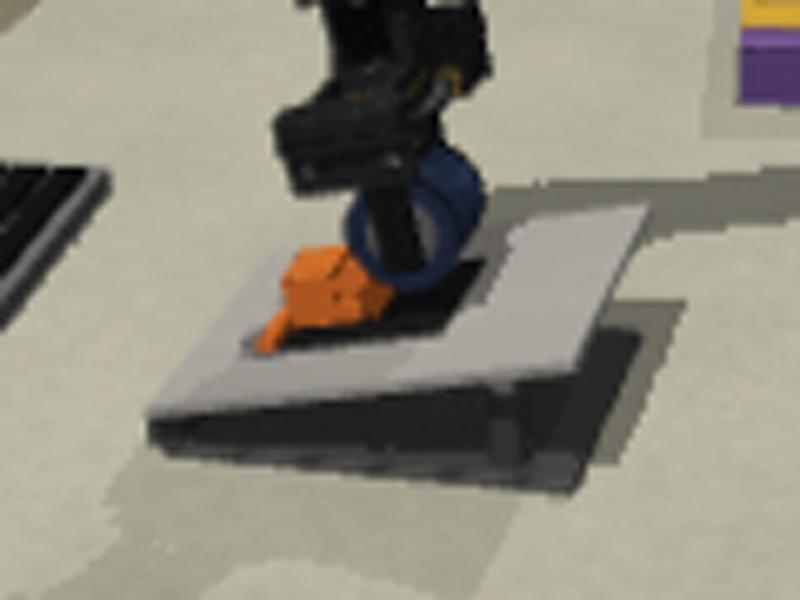

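Side crop: the speaker is held with a finger centred on its end cap (400,235), just uphill of the wedge (320,285) and clear of the plate. I'll lower along the normal, watching the force.

```bash
python3 -m creep '[0,0,0,-0.0012,0.0005,-0.006,-1,0,0,0,-0.001,0.0005,-0.005,-1,0,0,0,-0.0004,0,-0.002,-1,0,0,0,0,0,0,-1,0,0,0,0,0,0,-1]'|egrep 'tcp|force'; for i in 1 2 3; do python3 -m creep '[0,0,0,-0.0002,0,-0.001,-1,0,0,0,0,0,0,-1]'|egrep 'tcp|force'; done
```

```text
tcp_pos: [586.5, -167.8, 78.3]
ft_force: [0.2, -0.2, -3.2]
tcp_pos: [586.2, -167.8, 77.2]
ft_force: [-0.7, 0.2, -3.3]
tcp_pos: [585.9, -167.8, 76.1]
ft_force: [-0.6, 0.4, -2.7]
tcp_pos: [586.0, -167.8, 75.6]
ft_force: [-0.5, 0.2, 1.5]
```

```bash
python3 -m creep '[0,0,0,0.0001,0,0.0005,-1,0,0,0,0.002,0,-0.0004,-1,0,0,0,0.002,0,-0.0004,-1,0,0,0,0.002,0,-0.0004,-1,0,0,0,0,0,0,-1,0,0,0,0,0,0,-1]'|egrep 'tcp|force'; for i in 1 2 3; do python3 -m creep '[0,0,0,0.0006,0,-0.0001,-1,0,0,0,0,0,0,-1]'|egrep 'tcp|force'; done
```

```text
tcp_pos: [592.0, -167.8, 74.4]
ft_force: [0.7, 0.2, -2.8]
tcp_pos: [592.4, -167.8, 74.3]
ft_force: [0.7, 0.4, -2.9]
tcp_pos: [593.1, -167.8, 74.3]
ft_force: [-0.5, 0.2, -3.0]
tcp_pos: [593.5, -167.8, 74.2]
ft_force: [-1.4, 0.3, -2.1]
```

```bash
for i in 1 2 3 4 5; do python3 -m creep '[0,0,0,0.0006,0,-0.00015,-1,0,0,0,0,0,0,-1]'|egrep 'tcp|force'; done
```

```text
tcp_pos: [593.7, -167.8, 74.2]
ft_force: [-3.3, 0.3, 1.5]
tcp_pos: [593.7, -167.8, 74.2]
ft_force: [-5.6, 0.7, 3.1]
tcp_pos: [593.7, -167.8, 74.2]
ft_force: [-7.6, 1.0, 6.4]
tcp_pos: [593.7, -167.8, 74.2]
ft_force: [-9.7, 1.0, 7.9]
tcp_pos: [593.8, -167.8, 74.2]
ft_force: [-12.2, 1.3, 10.3]
```

The speaker bears on the wedge (about 12 N along x). I'll ease back to a few newtons, holding contact.

```bash
python3 -m creep '[0,0,0,-0.001,0,0.0,-1,0,0,0,-0.001,0,0,-1,0,0,0,0,0,0,-1,0,0,0,0,0,0,-1]'; python3 sp.py; python3 gap.py | grep scene
```

```text
time: 24.45
tcp_pos: [593.6, -167.8, 74.1]
ee_rot: [-0.104, 0.008, 0.995, 0.004]
ft_force: [-5.6, 0.2, 5.5]
width: 59.8
tcp [-32.4679921    0.1885777   14.27420122]
blue 162 [[-62.3, -27.5, 4.1], [-51.5, 27.5, 38.7], [-4.7, 40.1, 60.8]]
scene foot 1 43 x [41.6 45.9 50.7] ymax 52.0 z [7.1 9.1]
scene tab 1 28 x [52.3 57.1 61. ] y [36.  51.8] z 10.7
scene foot -1 33 x [38.8 45.3 50.4] ymax 54.2 z [7.2 9.5]
scene tab -1 26 x [52.6 57.5 61.3] y [-48.  -33.3] z 11.1
```

```bash
python3 -m creep '[0,0,0,-0.0006,0,0,-1,0,0,0,0,0,0,-1]'|egrep 'tcp|force'; python3 -m creep '[0,0,0,0,0,0,0.5,0,0,0,0,0,0,1,0,0,0,0,0,0,1,0,0,0,0,0,0,1,0,0,0,0,0,0,1]'; python3 w.py p
```

```text
tcp_pos: [593.6, -167.8, 74.1]
ft_force: [-5.1, 1.0, 6.2]
time: 25.48
tcp_pos: [594.2, -167.8, 73.4]
ee_rot: [-0.102, 0.008, 0.995, 0.004]
ft_force: [0.2, 0.1, 0.2]
width: 88.4
tcp [ 594.2 -167.8   73.4] toolY deg 89.05580516581841 toolZ [-0.203  0.01  -0.979] F [0.24 0.12 0.25] w 88.4
```

Released, with no force on the tool. I'll retreat along the plate normal and check.

```bash
python3 -m creep '[0,0,0,0.001,0,0.005,1,0,0,0,0.003,0,0.015,1,0,0,0,0.005,0,0.025,1,0,0,0,0.005,0,0.025,1,0,0,0,0.005,0,0.03,1,0,0,0,0,0,0.03,1,0,0,0,0,0,0,1,0,0,0,0,0,0,1,0,0,0,0,0,0,1]'; python3 w3.py q; python3 sp.py; python3 gap.py | grep scene
python3 - <<'E'
from h import *
a=cv2.imread('pics/o.png'); w=cv2.imread('pics/q.png'); cv2.imwrite('pics/r.png',np.hstack([cv2.resize(a,(400,300)),cv2.resize(w,(400,300))]))
E
```

```text
time: 26.65
tcp_pos: [612.4, -167.7, 202.4]
ee_rot: [-0.103, 0.008, 0.995, 0.004]
ft_force: [-0.1, -0.4, 0.0]
width: 87.9
tcp [ 612.4 -167.7  202.4] toolY deg 89.0616957445532 toolZ [-0.205  0.01  -0.979] F [-0.09 -0.37  0.04] w 87.9
foot 501 [[38.6, -50.4, 0.2], [42.3, 27.7, 6.4], [48.8, 51.6, 7.9]] ((43.861148834228516, 1.4029884338378906), (105.94342803955078, 11.4849214553833), 89.56912994384766)
tab 111 [[49.6, 35.6, 7.2], [54.2, 43.1, 8.4], [59.5, 50.2, 9.6]]
tab 120 [[48.7, -48.3, 7.3], [53.3, -40.5, 8.8], [57.9, -32.8, 10.4]]
tcp [-40.24320794   0.71241317 143.7290955 ]
blue 220 [[-62.2, -24.9, 4.1], [-45.8, 27.4, 46.0], [-2.7, 37.6, 64.7]]
scene foot 1 40 x [41.1 45.1 50.3] ymax 51.8 z [7.1 9.3]
scene tab 1 27 x [52.4 56.7 61.2] y [36.3 51.3] z 10.3
scene foot -1 35 x [38.7 45.4 50.8] ymax 52.8 z [7.3 9.3]
scene tab -1 23 x [52.8 57.  61.2] y [-48.5 -32.5] z 10.9
```

View pics/r.png

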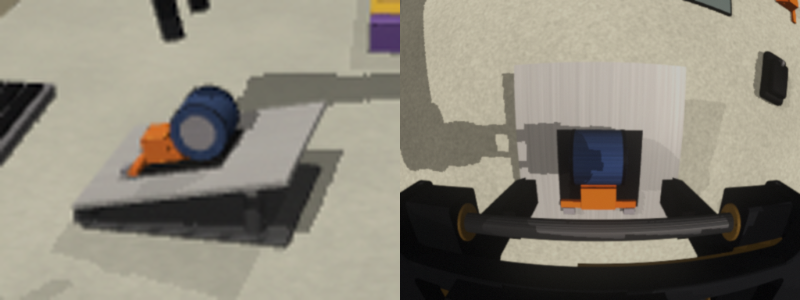

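The speaker at (205,125) rests on the plate against the wedge at (155,145). The foot is square on both tabs and the gripper is clear, so I'm handing in.

```bash
python3 -c "
from plant import robot; print(robot.hand_in())"
```

```text
the job is handed in; nothing more can be done
None
```

The speaker is parked on the riser against the wedge, and I handed the job in at about 27 s of the 62 s allowed. The hand-in gives no verdict.

- **Wedge:** I took the one farthest to the robot's right, set it on the plate with the thin end uphill, and slid it down until it stopped against the tabs at about 7 N. The tabs start to slide at about 18 N. I then eased off and let go.
- **Speaker:** I gripped it by its ends, lowered it lightly onto the plate and eased it downhill until it bore on the wedge. The force along x peaked at about 12 N, giving about 18 N in all at the wrist. The limit is 20 N on the wedge and the wrist doesn't read that contact alone, so the margin was thin. I eased off to about 5 N and released it.

**Last checks:**
- **Position:** The wrist camera puts the wedge's foot square (under 1 degree off) and about 1 mm off the middle line.
- **Gap to the tabs:** The wrist camera shows no gap. The coarser scene camera reads 1–2 mm, within its own error and under the 4 mm limit.
- **Tabs:** The camera readings show no movement from where they started.
- **Speaker and arm:** The speaker looks at rest against the sloping face, and the force on the open, retracted gripper is near zero.
- **Mouse and mug:** I kept well clear of both but did not measure them again at the end.

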